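Probe a printed test puck in its checking fixture

TASK

At the 3D-printing stand, set the round grey test puck, marked face up, flat on the bottom of the round pocket of the checking fixture and let go of it. Then take the spring probe out of its stand and, holding it upright, put its tip gently on the ringed spot on the puck and press until the plunger is about half way in. Finish while holding it still like that, with the other things on the table left where they are.

Things in the scene. Friction and masses are not known exactly. Their poses are not given: they have to be found in the camera images.
- puck: The round test puck: a grey plastic disc, 46 mm diameter, 20 mm thick, about 40 g, lying flat on the table with its marked face up at the start. Origin: centre of its underside; z up through the thickness. A black ring (14 mm across) with a dot in it is drawn on its top face, off centre.
- spot (a point): The marked spot: the dot in the middle of the ring on the puck's top face, 11 mm from the puck's axis along the puck's x, 20 mm above its underside. Moves with the puck.
- fixture: The checking fixture: a darker grey plate fixed to the table, 120 mm (x) x 200 mm (y) x 20 mm high, with two blind pockets 7 mm deep: a round one and a square one (47 mm square). Origin: centre of its underside. The round pocket lies at its y = +48 mm, the square one at y = -48 mm; that stays empty.
- round_pocket (a point): Centre of the floor of the fixture's round pocket, 13 mm above the table (7 mm below the fixture's top). The pocket is 49 mm across (3 mm wider than the puck), with a small chamfer at the mouth; a seated puck stands 13 mm out of it.
- probe: Spring probe: round bare-metal gauge, about 150 g, standing tip down in its stand at the start. Origin: on its axis at its collar's underside; z along the axis to the grip end. Collar 34 mm diameter, 0 to 8 mm; grip 26 mm diameter, 8 to 68 mm; black cap 22 mm, to 74 mm. Below, a 16 mm nose to -28 mm, then a 6 mm ball-ended plunger, its end at -42 mm when free.
- tip (a point): The end of the probe's plunger, on the probe's axis, 42 mm below the probe's origin when free; moves with the plunger.
- plunger (a joint): How far the plunger is pressed into the nose, m: 0 free, 0.014 fully in; half way is 0.007. Spring: about 0.75 N at the start of travel, 2.5 N half way, 4.25 N fully in.
- stand: The probe stand: a black block fixed to the table, 64 x 64 mm, 55 mm high, with a 21 mm hole, 50 mm deep, in the middle of its top; the probe's collar rests on its top, so the probe lifts straight up and is clear after 45 mm. Origin: centre of its underside.
- square: A square printed test piece, 44 x 44 x 20 mm, same grey plastic and same drawn mark as the round one. Leave alone. Origin: centre of its underside.
- gear: A white printed gear lying flat, 64 mm over its teeth, 10 mm thick. Leave alone. Origin: centre of its underside.
- caliper: A steel and black caliper lying flat, 210 mm long (along its y), about 60 mm wide, 15 mm high. Leave alone. Origin: underside, middle of the beam.
- clip: A black U-shaped printed clip, 40 x 22 x 28 mm. Leave alone. Origin: centre of its underside.
- bracket: A black L-shaped printed bracket, 50 x 30 x 42 mm. Leave alone. Origin: centre of its underside.
- jar: A white closed jar with a black cap, 56 mm across, 70 mm high, on the same side of the table as the probe stand. Leave alone. Origin: centre of its underside.
- spacer: A black printed ring, 44 mm outside, 24 mm hole, 14 mm thick. Leave alone. Origin: centre of its underside.
Not all that is in view belongs to the job. There is more than one size of the probe; the one meant has the size given above.

How it is judged (in metres and radians):
On the way, in this order (a step that is already met when the one before it is completed fails the run):
1. the puck lies flat on the floor of the round pocket, marked face up, let go (distance between puck and round_pocket below 0.004 m and z of puck in the frame of round_pocket below 0.002 m and angle between puck's own z axis and vertical below 0.06 rad and contact force between the fingers and puck below 0.2 N and z of spot in the frame of fixture above 0.028 m), for 0.2 s.
2. the probe is held clear of its stand, the puck still seated (distance between puck and round_pocket below 0.004 m and z of puck in the frame of round_pocket below 0.002 m and angle between puck's own z axis and vertical below 0.06 rad and contact force between the fingers and puck below 0.2 N and contact force between the fingers and probe above 1 N and contact force between probe and stand below 0.05 N and horizontal distance between probe and stand above 0.06 m), for 0.1 s.
At the end, for the whole second after the job is handed in: Puck flat on the round pocket's floor (within 4 mm of centre), mark up, let go; gripper holds the probe still, upright within 7 degrees, tip within 5 mm of the spot, plunger 3.5 to 10.5 mm in, 1 to 6 N on the puck, touching nothing else (all of step 1 and distance between tip and spot below 0.005 m and angle between probe's own z axis and vertical below 0.12 rad and height (world z) of probe above 0.05 m and value of joint plunger between 0.0035 and 0.0105 m and contact force between probe and puck between 1 and 6 N and contact force between the fingers and probe above 1 N and linear speed of probe below 0.02 m/s and contact force between probe and stand below 0.05 N and contact force between probe and fixture below 0.05 N); the arm keeps its last pose, push and grip.
It fails at once if the probe is pressed hard on the puck (over 12 N) (contact force between probe and puck above 12 N).
It fails at once if another thing on the table is moved by more than 30 mm (distance of any of square, gear, caliper, clip, bracket, jar, spacer from where it was at the start of the episode above 0.03 m).
It also fails if it takes over 50 s, if anything falls off the work surface, if the arm or the gripper's body presses on something with over 40 N, if the wrist force passes 120 N, or if a joint passes its speed limit or range.

ROBOT

A 6-joint arm with a two-finger parallel gripper is mounted at the origin on the work surface. World frame = base frame: x ahead of the robot, y to its left, z up, the work surface at z = 0. Lengths are in m, angles in degrees, forces in N, time in s.
With the tool pointing down it reaches from about 0.4 to 0.825 m from the base axis. Payload 7 kg.
Tool frame: the origin (TCP) lies midway between the tips of the shut fingers; the grasp point (between the pads) lies 19 mm behind it (ctrl.hold_point_z is the distance from the TCP to the grasp point, in m); z points along the fingers, x is the direction in which the jaws open and shut, and the axes are right-handed (so a half turn about z gives the same grasp; the last joint's range is limited). The gripper opens to 88 mm and grips with 3 to 60 N. Pads are 19 mm wide; open, the fingers measure 130 mm over their backs; the gripper's body (78 mm by 193 mm) begins 47 mm behind the grasp point.
Start: joints at [-57.806, 20.546, 0.682, 0, -70.136, -16.507], TCP at [0.182, -0.65, 0.198] pointing down, gripper open.
Joint ranges: [-176.03, 176.03], [-82.01, 121.73], [-58.28, 71.71], [-173.87, 95.51], [-174.79, -0.11], [-173.66, 173.66]. Speed limits (degrees/s): [136.94, 136.94, 172.46, 180, 180, 180].

INTERFACE

Orientations are given as [roll, pitch, yaw] about the fixed x, y, z axes, in that order (R = Rz(yaw) Ry(pitch) Rx(roll)).
In Python, from plant import ctrl gives the robot as it stands.
- The arm moves only by the tool apply_moves, never from a script. Its argument "motion" is a list of rows, each a list of 2 entries, a list of its own where there are three numbers: the shift along the world's x, y, z in cm, then the turn about the world's z in degrees. In form: [[[tx, ty, tz], roll], ...]. A call has 1 to 10 rows; each row is the pose to reach, as a shift and turn from the pose commanded when the call began; what a row does not reach only later rows make up. A row lasts 1/10 s, in which the tool goes at most 50 mm and 8.59 degrees, less where a joint would pass 70% of its speed; a pose out of reach is approached as far as the arm can. A call with a gripper value outside its range is refused whole. "hand" is the finger opening in cm, from 0 to 8.76, set as the call begins (left out, the last holds). The fingers move at their own pace and stop on an object; the grip force is fixed at half the most. Time passes only in rows, so rows that repeat a pose let the fingers close. It gives the time, the measured TCP pose, the force and the opening at its end, in the units of the state.
- ctrl.get_obs(): the state, without advancing time (a new reading comes with each control period).
- ctrl.snapshot(name): name is "scene" or "top"; returns (picture, depth): 420x560x3 uint8, blue, green, red; 420x560 float32, m along the optical axis (not along the pixel's ray), 0 where there is no reading.
- ctrl.camera_model(name): a dict with "fx", "fy", "cx", "cy" (pixels), "cam_to_world" (4x4, takes a point from camera to world coordinates). Camera axes: x right, y down, z forward; pixel columns grow to the right and rows downward; lengths in m; the calibration is good to about 2 mm. A picture is of the moment at which its call begins. camera_model takes no time and is no camera call.
- ctrl.close_job(): hands the job in, once; it reports no verdict.
The state is a dict: "clock": time; "joint_pos": joint angles; "qvel": joint speeds; "tau": joint torques, N m; "tool_pos": TCP position; "orientation": TCP orientation; "force": force on the tool from outside, world axes, zero at the start; "moment": the same for the moment, N m; "opening": finger opening in m.
Only numpy, scipy, OpenCV 4.12 (cv2) and the standard library are available. Lean on these libraries where they do the work, as an engineer would, in place of code of your own. Each camera call takes 0.05 s, during which the arm holds its last target.

## Working session

There is one attempt and no reset: what is moved stays moved. The work goes in short steps, Python scripts to look and compute and a tool call to move; the robot and the scene stay as the last step left them, time stands still between calls to the robot, and variables do not carry over. Pictures are saved under pics/ and viewed, and the job is handed in when it is done.

Besides the shell and the picture viewer there is one more tool, called after ">>>" in YAML: its name, and indented under it one key for each argument. apply_moves: Moves the arm, as the interface text tells. Its arguments: {"type":"object","properties":{"motion":{"type":"array"},"hand":{"type":"number"}},"required":["motion"]}

```bash
ls; mkdir -p pics
cat > h.py <<'E'
import numpy as np, cv2
from plant import ctrl
def snap(n,out):
    im,d=ctrl.snapshot(n); cv2.imwrite(f'pics/{out}.png',im); np.save(f'pics/{out}.npy',d); return im,d
def ray(n,u,v):
    m=ctrl.camera_model(n);T=np.array(m['cam_to_world'])
    r=T[:3,:3]@np.array([(u-m['cx'])/m['fx'],(v-m['cy'])/m['fy'],1.]);return T[:3,3],r
def onz(n,u,v,z):
    o,r=ray(n,u,v);return o+r*(z-o[2])/r[2]
def pts(n,d):
    m=ctrl.camera_model(n);T=np.array(m['cam_to_world']);v,u=np.mgrid[:d.shape[0],:d.shape[1]]
    P=np.stack([(u-m['cx'])/m['fx']*d,(v-m['cy'])/m['fy']*d,d],-1);return P@T[:3,:3].T+T[:3,3]
E
python3 - <<'E'
from h import *
for n in ['scene','top']:
    snap(n,n+'0');print(ctrl.camera_model(n))
print(ctrl.get_obs(), ctrl.hold_point_z)
E
```

```text
pics
{'fx': 518.7488016895203, 'fy': 518.7488016895203, 'cx': 283.819010051763, 'cy': 209.73982632548012, 'cam_to_world': array([[-0.72775139,  0.46886063, -0.50054733,  1.19054564],
       [ 0.68583829,  0.49957199, -0.52920097,  0.63627863],
       [ 0.00193793, -0.72842127, -0.68512678,  0.95903718],
       [ 0.        ,  0.        ,  0.        ,  1.        ]])}
{'fx': 450.2085940858748, 'fy': 450.2085940858748, 'cx': 280.6777062407985, 'cy': 209.33873956251827, 'cam_to_world': array([[-0.00528078, -0.99876091,  0.04948494,  0.49900342],
       [-0.99983133,  0.00614397,  0.01730774, -0.04103082],
       [-0.01759033, -0.04938519, -0.9986249 ,  1.23895647],
       [ 0.        ,  0.        ,  0.        ,  1.        ]])}
{'clock': 0.1, 'joint_pos': array([-5.78049218e+01,  2.05857522e+01,  6.39817796e-01, -1.61598518e-02,
       -7.01350294e+01, -1.65060194e+01]), 'qvel': array([-0.07115639, -0.06448469,  0.0826895 ,  0.0118271 ,  0.02934319,
       -0.04904041]), 'tau': array([-1.88704427e-03, -5.84162915e+01,  2.93749988e+01,  7.01548800e+00,
        1.01368886e-02, -6.72695614e-05]), 'tool_pos': array([ 0.18236062, -0.64941917,  0.19744522]), 'orientation': array([-1.79991561e+02, -8.19438149e-02,  1.05683551e+02]), 'force': array([ 0.98320591,  0.03735277, -0.3168008 ]), 'moment': array([-0.02686809,  0.0077163 ,  0.01032647]), 'opening': 0.08760722808292729} 0.0188
```

View pics/scene0.png

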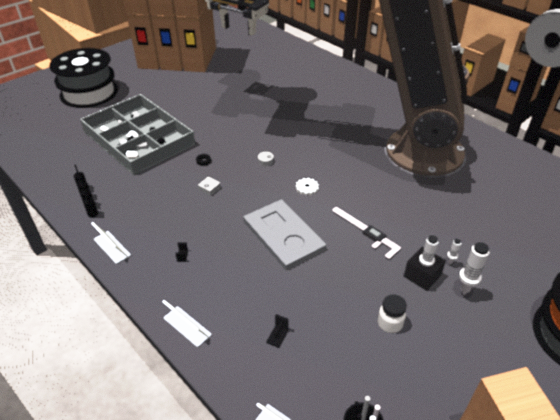

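View pics/top0.png

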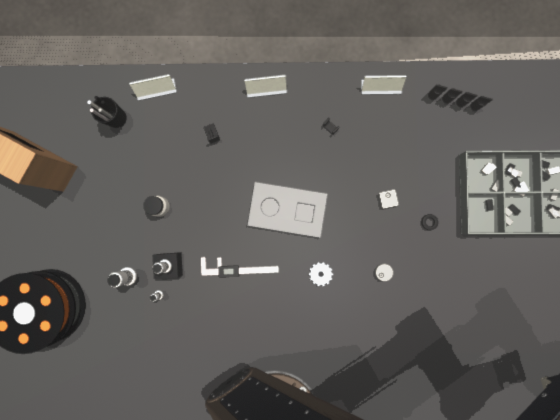

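The top view shows the puck at about (384,272), the square at (389,199), the fixture at (288,210) with its round pocket at (270,207), and the stand with its probe at (167,266). A bigger probe stands at (123,278), a smaller one at (157,296), and the gear is at (321,273). I'll measure these next.

Run:
```python
from h import *
def crop(n,u0,v0,u1,v1,k):
    im=cv2.imread(f'pics/{n}0.png')[v0:v1,u0:u1];return cv2.resize(im,None,fx=k,fy=k,interpolation=cv2.INTER_CUBIC)
cv2.imwrite('pics/c1.png',np.hstack([crop('top',240,175,340,245,5),crop('top',360,250,410,320,4)[:350] if 0 else cv2.resize(crop('top',360,250,410,300,5),(250,250)).repeat(1,0) if 0 else cv2.copyMakeBorder(crop('top',360,250,410,300,5),0,100,0,0,cv2.BORDER_CONSTANT)]))
cv2.imwrite('pics/c2.png',crop('top',90,185,210,315,4))
cv2.imwrite('pics/c3.png',crop('scene',230,140,350,270,4))
cv2.imwrite('pics/c4.png',crop('scene',370,220,500,340,4))
```

```text
(no output)
```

View pics/c1.png

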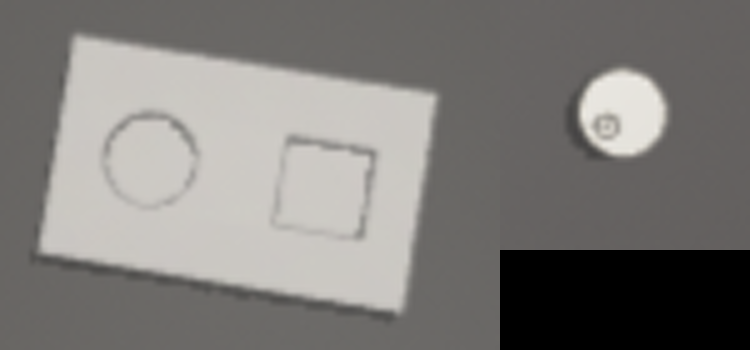

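View pics/c2.png

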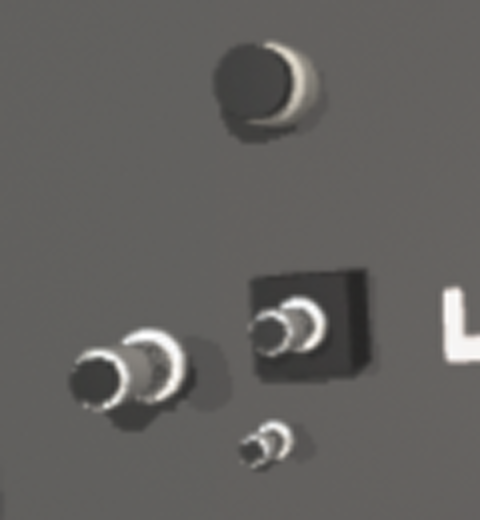

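View pics/c3.png

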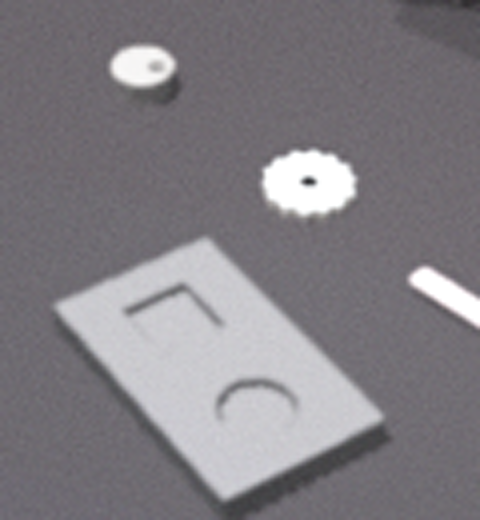

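View pics/c4.png

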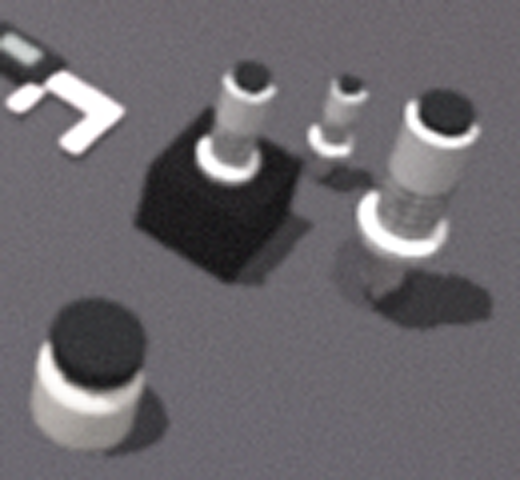

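The crops show the round puck's ring and dot at about (381,275) in the top view. The probe in the black block has the given proportions. The other two are larger and smaller decoys.

```bash
cat > m.py <<'E'
from h import *
def cnt(n,im,box,th,inv=False):
    u0,v0,u1,v1=box;k=8
    g=cv2.cvtColor(im[v0:v1,u0:u1],cv2.COLOR_BGR2GRAY);g=cv2.resize(g,None,fx=k,fy=k,interpolation=cv2.INTER_CUBIC)
    if th is None: th,_=cv2.threshold(g,0,255,cv2.THRESH_OTSU)
    m=((g<th) if inv else (g>th)).astype(np.uint8)
    cs,_=cv2.findContours(m,cv2.RETR_EXTERNAL,cv2.CHAIN_APPROX_NONE)
    c=max(cs,key=cv2.contourArea)[:,0].astype(float)
    return (c+.5)/k-.5+[u0,v0]
def met(n,c,z): return np.array([onz(n,u,v,z)[:2] for u,v in c])*1000
E
python3 - <<'E'
from m import *
for n,fb,pb in [('top',(240,175,340,245),(370,258,400,286)),('scene',(235,195,335,270),(252,148,280,168))]:
    im=cv2.imread(f'pics/{n}0.png')
    p=met(n,cnt(n,im,fb,None),20).astype(np.float32) if 0 else met(n,cnt(n,im,fb,None),.02).astype(np.float32)
    r=cv2.minAreaRect(p);print(n,'fixture',r)
    q=cnt(n,im,pb,None); p=met(n,q,.02).astype(np.float32)
    print('puck',cv2.fitEllipse(p),cv2.minEnclosingCircle(p))
    # heights from depth
    d=np.load(f'pics/{n}0.npy');P=pts(n,d)
    c=q.mean(0).round().astype(int);print('depth puck',P[c[1],c[0]]*1000)
E
```

```text
top fixture ((559.8685302734375, -37.26837921142578), (200.50205993652344, 120.49971771240234), 80.32801818847656)
puck ((389.1705322265625, -296.4381408691406), (45.529937744140625, 45.679832458496094), 162.17262268066406) ((389.16473388671875, -296.44354248046875), 23.218318939208984)
depth puck [ 389.25338333 -296.60242171   17.88648195]Traceback (most recent call last):
  File "<stdin>", line 4, in <module>
  File "m.py", line 10, in met
    def met(n,c,z): return np.array([onz(n,u,v,z)[:2] for u,v in c])*1000
                                     ~~~^^^^^^^^^
  File "h.py", line 9, in onz
    o,r=ray(n,u,v);return o+r*(z-o[2])/r[2]
        ~~~^^^^^^^
  File "h.py", line 6, in ray
    m=ctrl.camera_model(n);T=np.array(m['cam_to_world'])
ValueError: time passes only in moves, steps and waits
```

```bash
python3 - <<'E'
import pickle
from plant import ctrl
pickle.dump({n:ctrl.camera_model(n) for n in('top','scene')},open('cam.pkl','wb'))
E
sed -i 's/ctrl.camera_model(n)/CAM[n]/; 2a import pickle\nCAM=pickle.load(open("cam.pkl","rb"))' h.py
python3 - <<'E'
from m import *
for n,fb,pb in [('top',(240,175,340,245),(370,258,400,286)),('scene',(235,195,335,270),(252,148,280,168))]:
    im=cv2.imread(f'pics/{n}0.png')
    p=met(n,cnt(n,im,fb,None),.02).astype(np.float32)
    r=cv2.minAreaRect(p);print(n,'fixture',r)
    q=cnt(n,im,pb,None); p=met(n,q,.02).astype(np.float32)
    print('puck',cv2.fitEllipse(p),cv2.minEnclosingCircle(p))
# pocket rim in top: dark ring
n='top';im=cv2.imread('pics/top0.png');g=cv2.cvtColor(im,cv2.COLOR_BGR2GRAY)
b=(256,193,284,222);q=cnt(n,im,b,195,True);print(len(q),met(n,q,.02).ptp(0) if hasattr(q,'ptp') else np.ptp(met(n,q,.02),0),cv2.fitEllipse(met(n,q,.02).astype(np.float32)))
# dot ring
b=(376,270,387,281);s=cnt(n,im,b,190,True);print('mark',np.ptp(met(n,s,.02),0),cv2.minEnclosingCircle(met(n,s,.02).astype(np.float32)))
# probes: cap, collar
d=np.load('pics/top0.npy');P=pts(n,d)
for u,v in [(158,268),(166,264),(158,282),(178,280),(173,256),(154,297),(161,293),(114,279),(131,274),(155,206)]: print(u,v,(P[v,u]*1000).round())
E
```

```text
top fixture ((559.8685302734375, -37.26837921142578), (200.50205993652344, 120.49971771240234), 80.32801818847656)
puck ((389.1705322265625, -296.4381408691406), (45.529937744140625, 45.679832458496094), 162.17262268066406) ((389.16473388671875, -296.44354248046875), 23.218318939208984)
scene fixture ((555.7479858398438, -36.823020935058594), (202.21826171875, 122.06155395507812), 80.3540267944336)
puck ((385.0943908691406, -296.6936340332031), (47.516178131103516, 49.61497116088867), 122.77619171142578) ((384.787109375, -296.27325439453125), 25.32777214050293)
477 [56.73748976 56.3699713 ] ((567.8595581054688, 10.276451110839844), (55.56975555419922, 56.20229721069336), 65.44918823242188)
mark [13.66844353 15.04899392] ((382.1180114746094, -287.4944763183594), 7.6728196144104)
158 268 [411. 282. 126.]
166 264 [417. 276.  77.]
158 282 [362. 319.  -3.]
178 280 [367. 264.  -4.]
173 256 [436. 264.  54.]
154 297 [334. 305.  82.]
161 293 [338. 300.  37.]
114 279 [387. 380. 156.]
131 274 [392. 366.  77.]
155 206 [568. 307.  71.]
```

The two views agree on y. Their x differs by a constant 4 mm, so the puck-to-pocket displacement is the same in both, about (+178.7, +306.6) mm. The sizes match the given ones and the pocket centre agrees by two methods. I'll move over the puck now.

>>> apply_moves:
  motion:
    - [[20.5,35.3,-8],-15.7]
    - [[20.5,35.3,-8],-15.7]
    - [[20.5,35.3,-8],-15.7]
    - [[20.5,35.3,-8],-15.7]
    - [[20.5,35.3,-8],-15.7]
    - [[20.5,35.3,-8],-15.7]
    - [[20.5,35.3,-8],-15.7]
    - [[20.5,35.3,-8],-15.7]
    - [[20.5,35.3,-8],-15.7]
    - [[20.5,35.3,-8],-15.7]
  hand: 7.5

```text
clock: 1.1
tool_pos: [0.3882, -0.2947, 0.1177]
orientation: [-180.0, -0.0, 90.2]
force: [0.1, -0.5, -0.7]
opening: 0.0749
```

Run:
```python
from h import *
o=ctrl.get_obs();print(o['clock'],o['tool_pos'],o['orientation'],o['opening'],o['force'])
im,_=snap('scene','s1');cv2.imwrite('pics/s1c.png',cv2.resize(im[80:230,200:340],None,fx=4,fy=4))
```

```text
1.1 [ 0.38818503 -0.29474851  0.11774285] [-1.79956199e+02 -2.83859908e-02  9.01874011e+01] 0.07490533252099156 [ 0.09693819 -0.54580145 -0.66378898]
```

View pics/s1c.png

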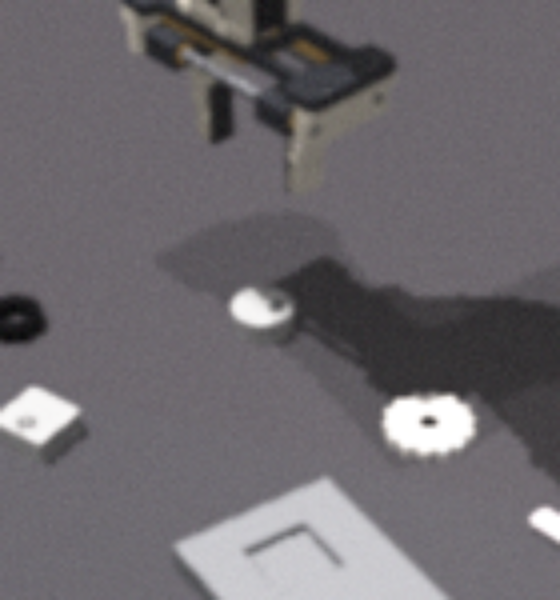

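The puck sits under the open fingers and nothing is in the way. I'll lower until the fingertips are 10 mm above the table, then close.

>>> apply_moves:
  motion:
    - [[0,0,-5],0]
    - [[0,0,-9],0]
    - [[0,0,-10.8],0]
    - [[0,0,-10.8],0]
    - [[0,0,-10.8],0]

```text
clock: 1.65
tool_pos: [0.3874, -0.2977, 0.0106]
orientation: [-180.0, 0.0, 89.9]
force: [-0.4, -0.2, 1.1]
opening: 0.0751
```

>>> apply_moves:
  motion:
    - [[0,0,0],0]
    - [[0,0,0],0]
    - [[0,0,0],0]
    - [[0,0,0],0]
    - [[0,0,0],0]
    - [[0,0,0],0]
  hand: 3.5

```text
clock: 2.25
tool_pos: [0.3875, -0.2968, 0.0104]
orientation: [180.0, 0.0, 90.0]
force: [0.6, -0.1, 0.3]
opening: 0.0362
```

The opening is 36 mm, less than the 46 mm puck, so the grip looks wrong. I'll take a picture.

Run:
```python
from h import *
im,_=snap('scene','s2');im2,_=snap('top','t2')
o=ctrl.get_obs();print(o['opening'],o['tool_pos'])
cv2.imwrite('pics/s2c.png',np.hstack([cv2.resize(im[110:230,220:320],None,fx=4,fy=4),cv2.resize(im2[220:340,340:430],None,fx=4,fy=4)]))
```

```text
0.03533166075967373 [ 0.38749664 -0.29678048  0.01027523]
```

View pics/s2c.png

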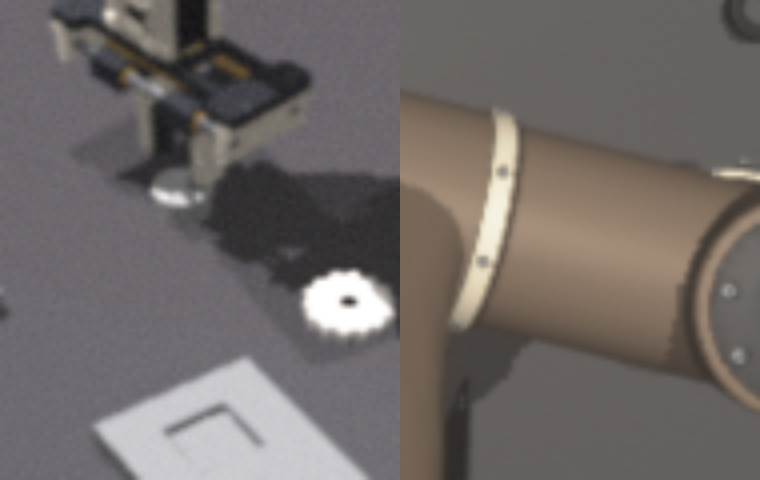

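Run:
```python
from h import *
def proj(n,p):
    m=CAM[n];T=np.linalg.inv(m['cam_to_world']);q=T[:3,:3]@np.array(p)+T[:3,3];return m['fx']*q[0]/q[2]+m['cx'],m['fy']*q[1]/q[2]+m['cy']
for p in [(.388,-.295,.118),(.388,-.257,.118),(.388,-.333,.118),(.3875,-.297,.0104),(.389,-.2964,.02)]: print(p,proj('scene',p))
im=cv2.imread('pics/s2.png');a=cv2.resize(im[130:175,235:300],None,fx=10,fy=10,interpolation=cv2.INTER_CUBIC);cv2.imwrite('pics/s2d.png',a)
```

```text
(0.388, -0.295, 0.118) (np.float64(263.96768842143337), np.float64(129.00744447279965))
(0.388, -0.257, 0.118) (np.float64(273.01213419025703), np.float64(134.67681591787402))
(0.388, -0.333, 0.118) (np.float64(255.16723472731255), np.float64(123.49101569955967))
(0.3875, -0.297, 0.0104) (np.float64(264.52303244372126), np.float64(158.81474597046926))
(0.389, -0.2964, 0.02) (np.float64(264.20401759668954), np.float64(156.5415166192637))
```

View pics/s2d.png

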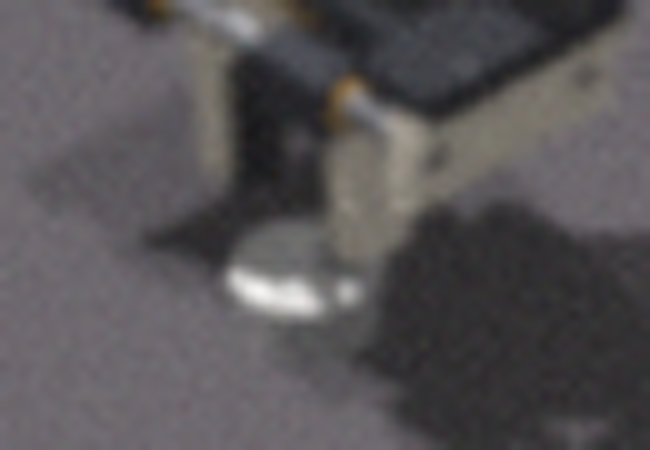

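The puck has not moved, and the fingers look higher or further back than expected. The depth picture should settle which.

Run:
```python
from h import *
d=np.load('pics/s2.npy');P=pts('scene',d)*1000
for v in range(134,170,2):
    print(v,' '.join('(%d,%d,%d)'%tuple(P[v,u]) for u in (255,257,262,265,270,272,274)))
```

```text
134 (396,-325,89) (397,-315,95) (417,-269,127) (415,-259,132) (403,-252,129) (411,-234,143) (416,-221,152)
136 (399,-322,85) (398,-314,89) (424,-261,128) (418,-256,128) (408,-247,128) (423,-222,148) (419,-218,148)
138 (399,-322,78) (393,-320,76) (424,-261,122) (425,-248,129) (412,-242,125) (424,-220,143) (426,-209,149)
140 (394,-328,65) (395,-319,70) (425,-260,116) (425,-248,122) (414,-240,121) (413,-232,125) (423,-213,139)
142 (394,-329,58) (395,-319,63) (377,-317,55) (425,-248,115) (412,-242,112) (417,-229,121) (425,-211,135)
144 (399,-324,55) (395,-319,57) (380,-314,52) (330,-358,3) (398,-258,90) (389,-259,85) (424,-213,127)
146 (399,-324,48) (399,-315,53) (379,-315,43) (337,-350,3) (397,-259,82) (390,-259,78) (425,-212,121)
148 (365,-365,2) (362,-359,3) (351,-348,4) (344,-343,3) (396,-260,74) (391,-258,72) (424,-213,113)
150 (371,-358,1) (368,-353,2) (356,-343,1) (348,-338,0) (398,-259,69) (388,-261,63) (378,-264,56)
152 (379,-350,2) (372,-348,0) (380,-315,21) (375,-307,23) (395,-262,58) (388,-261,55) (381,-261,52)
154 (385,-342,2) (379,-340,0) (387,-307,22) (381,-301,22) (396,-261,52) (385,-265,44) (341,-306,0)
156 (395,-330,6) (387,-331,2) (392,-302,20) (386,-295,21) (398,-259,47) (371,-281,20) (351,-294,3)
158 (397,-329,0) (394,-323,2) (399,-294,21) (397,-283,26) (383,-276,22) (379,-272,22) (360,-284,6)
160 (405,-319,2) (401,-314,3) (409,-283,25) (400,-280,21) (385,-274,17) (375,-276,11) (364,-280,2)
162 (411,-313,1) (406,-310,0) (406,-286,14) (401,-279,16) (388,-271,13) (378,-274,6) (370,-274,2)
164 (416,-306,0) (411,-304,0) (404,-289,3) (402,-278,9) (386,-274,3) (378,-274,-1) (377,-266,2)
166 (425,-297,3) (421,-292,3) (408,-285,1) (403,-277,3) (393,-266,4) (389,-261,4) (382,-260,1)
168 (430,-290,2) (426,-287,2) (416,-276,3) (408,-271,1) (397,-261,1) (390,-260,-1) (389,-253,1)
```

Run:
```python
from h import *
for nm,z,yc in (('s1',.1177,-.295),('s2',.0103,-.297)):
    d=np.load(f'pics/{nm}.npy');P=pts('scene',d)*1000
    m=(abs(P[...,0]-388)<25)&(abs(P[...,1]-yc*1000)<75)&(P[...,2]>z*1000-30)&(P[...,2]<z*1000+80)&(P[...,2]>28)
    Q=P[m]
    for s in (-1,1):
        q=Q[(s*(Q[:,1]-yc*1000)>12)]
        h=np.histogram(q[:,2],bins=np.arange(-10,220,6))
        print(nm,s,[(int(b),int(c)) for c,b in zip(*h) if c], np.percentile(q[:,2],[1,3,6]), q[q[:,2]<np.percentile(q[:,2],15)].mean(0))
```

```text
s1 -1 [(146, 9), (152, 16), (158, 16), (164, 17), (170, 16), (176, 16), (182, 20), (188, 17), (194, 7)] [148.89581853 149.85348241 151.2516094 ] [ 390.00844466 -334.92590727  152.03906926]
s1 1 [(146, 4), (152, 16), (158, 22), (164, 15), (170, 15), (176, 15), (182, 17), (188, 7), (194, 3)] [150.58710474 151.92807835 153.07295909] [ 390.91587589 -245.0943331   153.57814207]
s2 -1 [(38, 5), (44, 14), (50, 16), (56, 9), (62, 16), (68, 8), (74, 12), (80, 8), (86, 7)] [41.54454077 42.51145109 44.62326611] [ 387.23822296 -316.41808298   44.70127129]
s2 1 [(44, 15), (50, 16), (56, 9), (62, 11), (68, 13), (74, 10), (80, 7), (86, 7)] [45.19875562 45.77212459 46.45758898] [ 388.83395242 -264.76853899   47.29547291]
```

In both pictures the real fingertips are about 31 mm above the reported TCP, while x and y agree. That explains the miss: the fingers closed above the puck and nothing was touched. I'll reopen and go down by that offset while watching the force.

>>> apply_moves:
  motion:
    - [[0,0,0],0]
    - [[0,0,0],0]
    - [[0,0,0],0]
    - [[0,0,0],0]
    - [[0,0,-1],0]
    - [[0,0,-2],0]
    - [[0,0,-2],0]
  hand: 7.5

```text
clock: 3.05
tool_pos: [0.3861, -0.2964, -0.0115]
orientation: [-179.8, -0.1, 90.0]
force: [-0.1, -0.4, 0.5]
opening: 0.0748
```

>>> apply_moves:
  motion:
    - [[0,0,-0.5],0]
    - [[0,0,-1],0]
    - [[0,0,-1],0]

```text
clock: 3.35
tool_pos: [0.387, -0.2967, -0.0205]
orientation: [-179.9, -0.0, 90.0]
force: [-1.2, -0.6, -0.0]
opening: 0.0749
```

Run:
```python
from h import *
im,d=snap('scene','s3');o=ctrl.get_obs();print(o['clock'],o['tool_pos'],o['opening'],o['force'])
a=cv2.resize(im[120:175,230:300],None,fx=10,fy=10,interpolation=cv2.INTER_CUBIC);cv2.imwrite('pics/s3d.png',a)
P=pts('scene',d)*1000
m=(abs(P[...,0]-388)<25)&(abs(P[...,1]+297)<75)&(P[...,2]>5)&(P[...,2]<60)
v,u=np.where(m)
for s in (-1,1):
    q=P[m];q=q[(s*(q[:,1]+297)>32)];print(np.percentile(q[:,2],[1,3,6,10]))
```

```text
3.4 [ 0.38723274 -0.29677555 -0.02009223] 0.0748950329772247 [ 0.40981368 -0.20898724  0.10823735]
[5.1675228  5.3117597  6.24353099 9.77960032]
[5.18389725 5.32356627 5.41630492 6.41514186]
```

View pics/s3d.png

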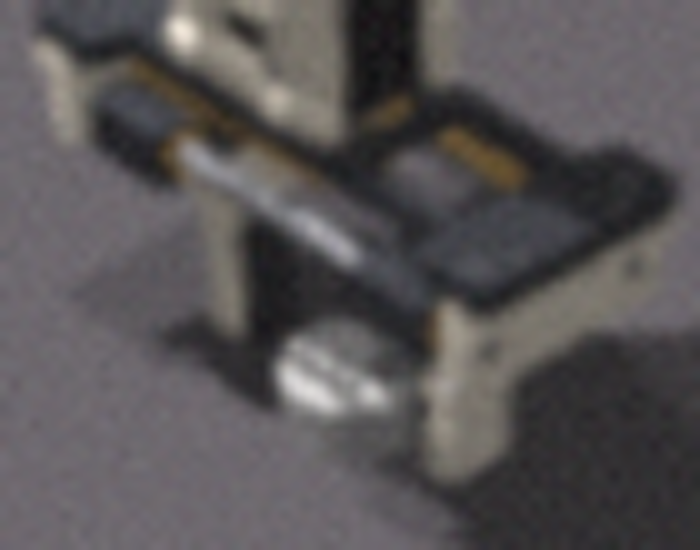

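The fingers now straddle the puck, centred near (263,158), with no force on the tool. Closing.

>>> apply_moves:
  motion:
    - [[0,0,0],0]
    - [[0,0,0],0]
    - [[0,0,0],0]
    - [[0,0,0],0]
    - [[0,0,0],0]
    - [[0,0,0],0]
  hand: 3.5

```text
clock: 4.0
tool_pos: [0.3876, -0.2969, -0.0196]
orientation: [180.0, 0.0, 90.0]
force: [-0.9, 0.3, 1.9]
opening: 0.0452
```

Gripped at about 45 mm. I'll lift and carry it above the pocket.

>>> apply_moves:
  motion:
    - [[0,0,2],0]
    - [[0,0,5],0]
    - [[4,6,5],0]
    - [[8,12,5],0]
    - [[11,17,5],0]
    - [[14,22,5],0]
    - [[16,26.5,5],0]
    - [[17.5,29.5,5],0]
    - [[17.9,30.7,5],0]
    - [[17.9,30.7,5],0]

```text
clock: 5.0
tool_pos: [0.5694, 0.0146, 0.0303]
orientation: [179.9, -0.0, 90.2]
force: [-1.2, -1.4, -0.7]
opening: 0.0451
```

>>> apply_moves:
  motion:
    - [[0,0,0],0]
    - [[0,0,0],0]
    - [[0,0,0],0]
    - [[0,0,0],0]

```text
clock: 5.4
tool_pos: [0.566, 0.009, 0.0304]
orientation: [-180.0, 0.0, 89.9]
force: [-0.4, -0.9, -1.4]
opening: 0.0449
```

Run:
```python
from h import *
im,d=snap('scene','s4');im2,_=snap('top','t4');o=ctrl.get_obs();print(o['clock'],o['tool_pos'],o['opening'],o['force'])
a=cv2.resize(im[175:275,235:340],None,fx=7,fy=7,interpolation=cv2.INTER_CUBIC);cv2.imwrite('pics/s4d.png',a)
```

```text
5.5 [0.56627123 0.00925736 0.03043955] 0.04528064809399518 [-0.41935615  0.29253242 -0.73130788]
```

View pics/s4d.png

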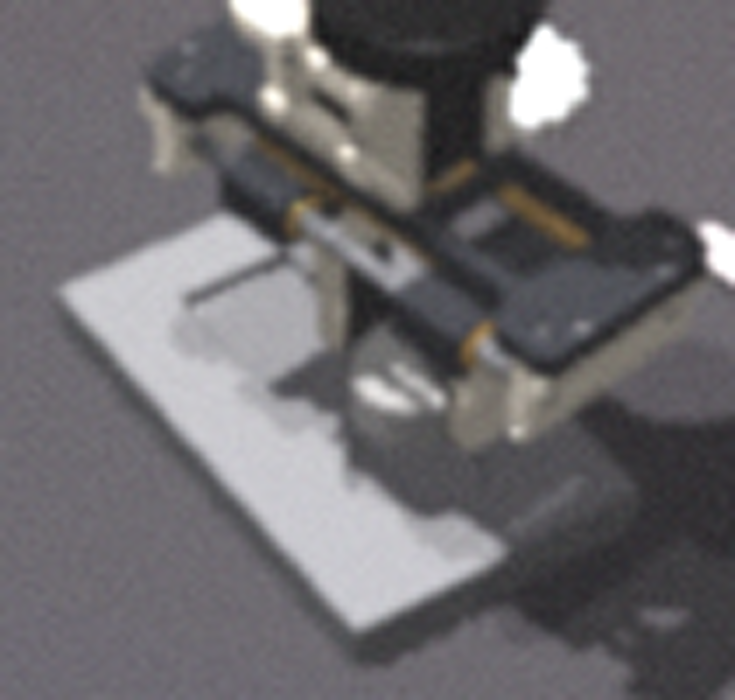

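View pics/t4.png

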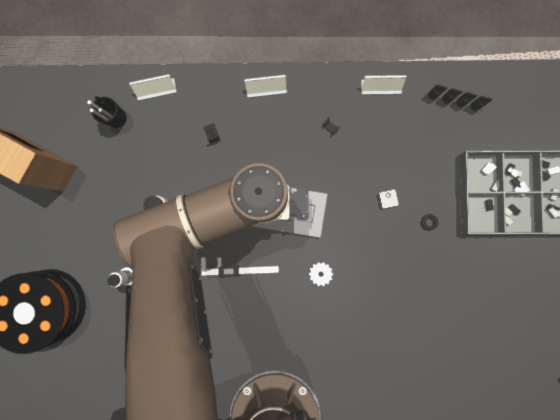

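Run:
```python
from h import *
im=cv2.imread('pics/s4.png');c=im[215:250,278:308]
g=cv2.createCLAHE(3,(2,2)).apply(cv2.cvtColor(c,cv2.COLOR_BGR2GRAY))
cv2.imwrite('pics/s4e.png',cv2.resize(g,None,fx=20,fy=16,interpolation=cv2.INTER_CUBIC))
def proj(n,p):
    m=CAM[n];T=np.linalg.inv(m['cam_to_world']);q=T[:3,:3]@np.array(p)+T[:3,3];return np.array([m['fx']*q[0]/q[2]+m['cx'],m['fy']*q[1]/q[2]+m['cy']])
for z in (.07,.05):
  for a in range(0,360,45):
    p=proj('scene',(.5663-.004+.023*np.cos(np.radians(a)),.0093-.0+.023*np.sin(np.radians(a)),z));print(z,a,p.round(1),((p-[278,215])*[20,16]).round())
```

```text
0.07 0 [287.5 230.8] [189. 253.]
0.07 45 [294.2 233. ] [324. 288.]
0.07 90 [301.  231.1] [461. 258.]
0.07 135 [303.9 226.4] [517. 182.]
0.07 180 [301.1 221.6] [462. 106.]
0.07 225 [294.5 219.6] [330.  73.]
0.07 270 [287.8 221.3] [196. 101.]
0.07 315 [284.8 226. ] [137. 176.]
0.05 0 [287.4 236.6] [188. 346.]
0.05 45 [294.1 238.8] [321. 381.]
0.05 90 [300.8 236.9] [457. 351.]
0.05 135 [303.6 232.2] [512. 275.]
0.05 180 [300.9 227.4] [458. 198.]
0.05 225 [294.4 225.3] [327. 165.]
0.05 270 [287.7 227.1] [195. 194.]
0.05 315 [284.8 231.8] [136. 268.]
```

View pics/s4e.png

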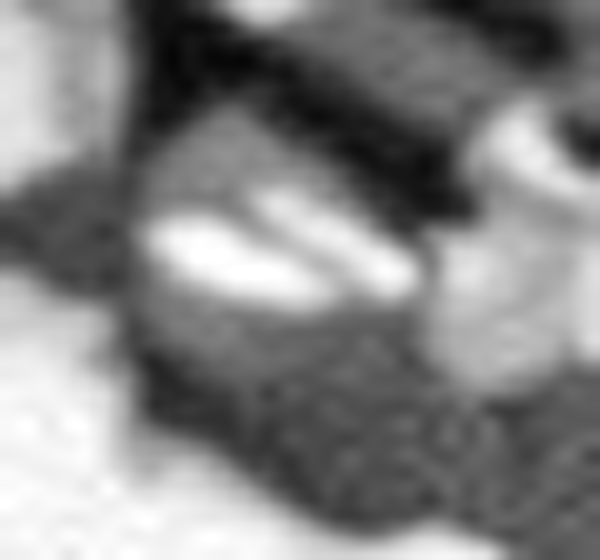

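The jaws closed along y, so the puck's x position was not disturbed. The TCP shift needed is therefore just the puck-to-pocket displacement, whatever the camera bias, and the arm is within 0.5 mm of it. I'll lower in small steps and watch the force.

>>> apply_moves:
  motion:
    - [[0,0,-1.5],0]
    - [[0,0,-2.5],0]
    - [[0,0,-2.9],0]
    - [[0,0,-3.1],0]
    - [[0,0,-3.2],0]
    - [[0,0,-3.2],0]

```text
clock: 6.1
tool_pos: [0.5667, 0.0102, -0.0016]
orientation: [180.0, -0.0, 90.0]
force: [-0.3, 0.0, -0.7]
opening: 0.0452
```

>>> apply_moves:
  motion:
    - [[0,0,-0.2],0]
    - [[0,0,-0.3],0]
    - [[0,0,-0.4],0]
    - [[0,0,-0.5],0]
    - [[0,0,-0.5],0]
    - [[0,0,-0.5],0]

```text
clock: 6.7
tool_pos: [0.5665, 0.0102, -0.0066]
orientation: [180.0, -0.0, 90.0]
force: [-1.2, 0.4, 2.8]
opening: 0.0451
```

The tool is 13.0 mm above its grasp height with 2.8 N upward, so the puck is on the pocket floor. Releasing and rising.

>>> apply_moves:
  motion:
    - [[0,0,0],0]
    - [[0,0,0],0]
    - [[0,0,0],0]
    - [[0,0,0],0]
    - [[0,0,3],0]
    - [[0,0,8],0]
    - [[0,0,13],0]
    - [[0,0,17],0]
  hand: 7.5

```text
clock: 7.5
tool_pos: [0.5669, 0.0101, 0.1663]
orientation: [179.9, -0.0, 90.0]
force: [0.6, 0.4, 0.3]
opening: 0.0752
```

Run:
```python
from h import *
im,d=snap('scene','s5');o=ctrl.get_obs();print(o['clock'],o['tool_pos'],o['joint_pos'])
cv2.imwrite('pics/s5d.png',cv2.resize(im[175:275,235:340],None,fx=7,fy=7,interpolation=cv2.INTER_CUBIC))
t=cv2.imread('pics/top0.png')
cv2.imwrite('pics/c5.png',np.hstack([cv2.resize(t[245:285,145:185],None,fx=14,fy=14,interpolation=cv2.INTER_CUBIC)]))
s=cv2.imread('pics/scene0.png')
cv2.imwrite('pics/c6.png',cv2.resize(s[230:275,405:455],None,fx=14,fy=12,interpolation=cv2.INTER_CUBIC))
```

```text
7.55 [0.5703517  0.01042512 0.17316271] [  20.81386729   11.37753025  -15.50620572    0.17821295  -62.4975265
 -110.82713898]
```

View pics/s5d.png

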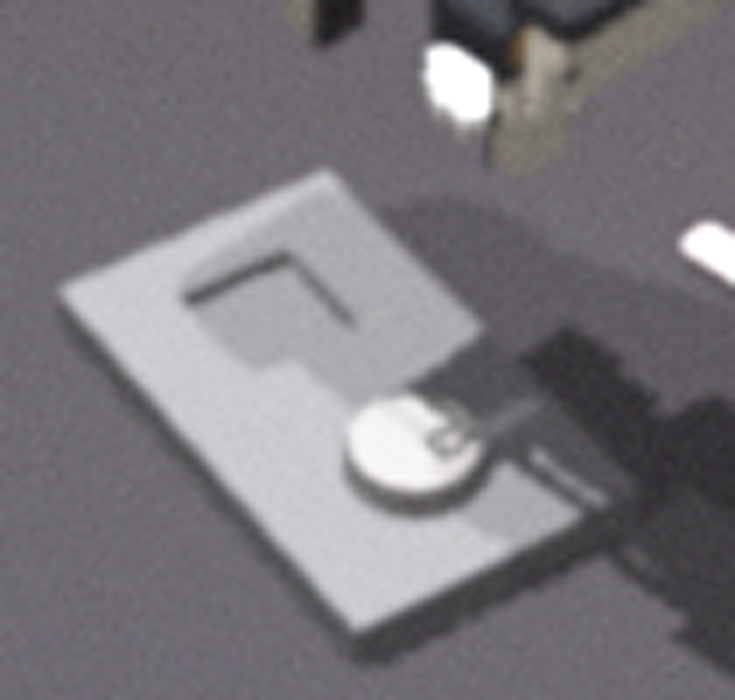

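View pics/c5.png

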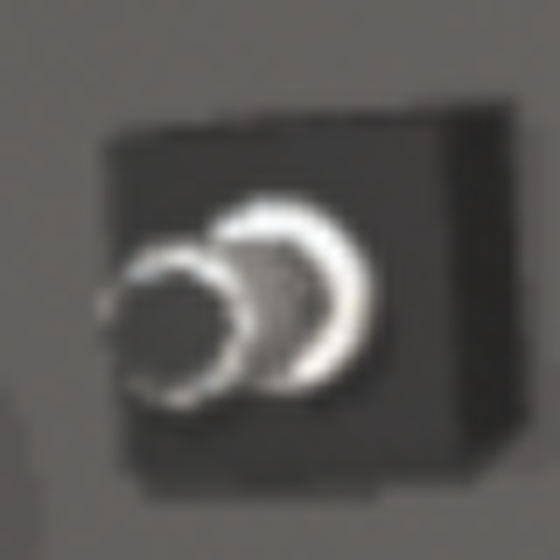

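View pics/c6.png

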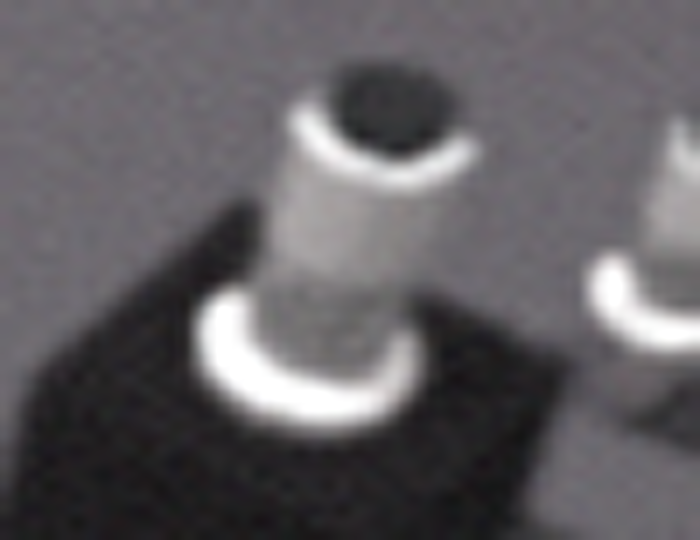

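The puck is seated in the round pocket with its mark up at about pixel (299.6,237.4). Next I'll compute the spot and the probe axis.

Run:
```python
from m import *
f=lambda n,u,v,z:(onz(n,u,v,z)*1000).round(1)
T=lambda x,y:(145+x/14-.5,245+y/14-.5)
print('top: grip top',f('top',*T(178,325),.123),'collar',f('top',*T(275,294),.063))
S=lambda x,y:(405+x/14-.5,230+y/12-.5)
print('scene: grip top',f('scene',*S(385,124),.123) ,'cap top',f('scene',*S(394,105),.129),'collar top ctr',f('scene',*S(310,345),.063))
print('scene spot',f('scene',235+452/7-.5,175+437/7-.5,.033))
im=cv2.imread('pics/s5.png')
p=met('scene',cnt('scene',im,(283,228,307,246),218),.033);print('puck?',np.ptp(p,0),cv2.fitEllipse(p.astype(np.float32)))
# stand top face in top view
t=cv2.imread('pics/top0.png')
for x,y in [(105,135),(445,108),(465,480),(140,500)]: print('stand',f('top',*T(x,y),.055 if x<460 else .055))
```

```text
top: grip top [411.3 285.1 123. ] collar [412.3 284.5  63. ]
scene: grip top [407.  286.2 123. ] cap top [407.5 286.9 129. ] collar top ctr [408.4 286.7  63. ]
scene spot [553.7  18.   33. ]
puck? [35.77661001 43.06719293] ((569.4632568359375, 8.26018238067627), (33.47692108154297, 43.87803268432617), 166.42529296875)
stand [441.6 319.1  55. ]
stand [446.4 254.9  55. ]
stand [376.9 250.7  55. ]
stand [373.4 311.9  55. ]
```

Probe axis: top view (411.8, 284.8), scene view (407.5, 286.5). The collar and the grip top line up, so the probe is upright, and the x bias is the same as before. I'll move over it, turn the jaws along x to avoid the neighbouring probes, and set the opening to 50 mm.

>>> apply_moves:
  motion:
    - [[-3,4,1],8.5]
    - [[-6,8,1],17]
    - [[-9,12,1],25.5]
    - [[-12,16,1],34]
    - [[-14,20,1],42.5]
    - [[-15,24,1],51]
    - [[-15.6,27,1],59.5]
    - [[-15.6,27.5,1],68]
    - [[-15.6,27.5,1],76.5]
    - [[-15.6,27.5,1],85]
  hand: 5.0

```text
clock: 8.55
tool_pos: [0.4101, 0.2856, 0.173]
orientation: [-180.0, -0.0, 175.4]
force: [0.5, -0.5, -0.1]
opening: 0.0497
```

>>> apply_moves:
  motion:
    - [[0,0,0],5]
    - [[0,0,0],5]
    - [[0,0,0],5]

```text
clock: 8.85
tool_pos: [0.4104, 0.2851, 0.1732]
orientation: [-180.0, -0.0, 179.8]
force: [-0.7, -0.0, 0.3]
opening: 0.0498
```

Run:
```python
from h import *
im,d=snap('scene','s6');im2,d2=snap('top','t6');o=ctrl.get_obs();print(o['clock'],o['tool_pos'],o['orientation'],o['opening'])
cv2.imwrite('pics/s6d.png',cv2.resize(im[160:310,370:520],None,fx=4,fy=4,interpolation=cv2.INTER_CUBIC))
cv2.imwrite('pics/t6d.png',cv2.resize(im2[180:235,245:310],None,fx=10,fy=10,interpolation=cv2.INTER_CUBIC))
```

```text
8.95 [0.41046537 0.28510972 0.17322195] [ 1.79997289e+02 -3.12237592e-03  1.79860376e+02] 0.049530957626428715
```

View pics/s6d.png

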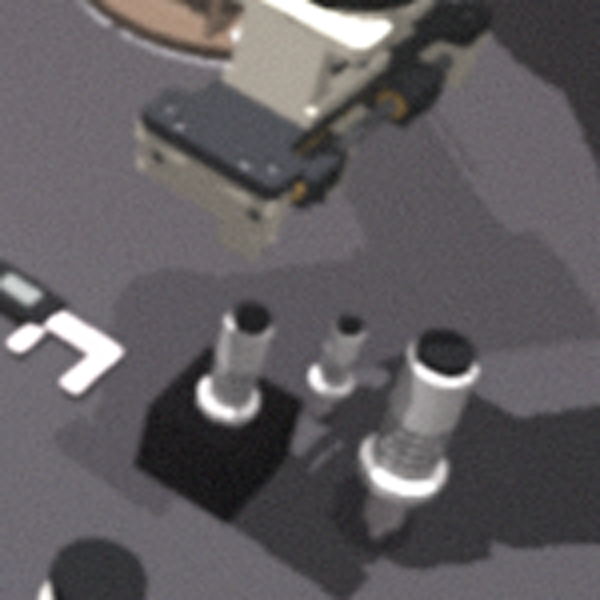

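View pics/t6d.png

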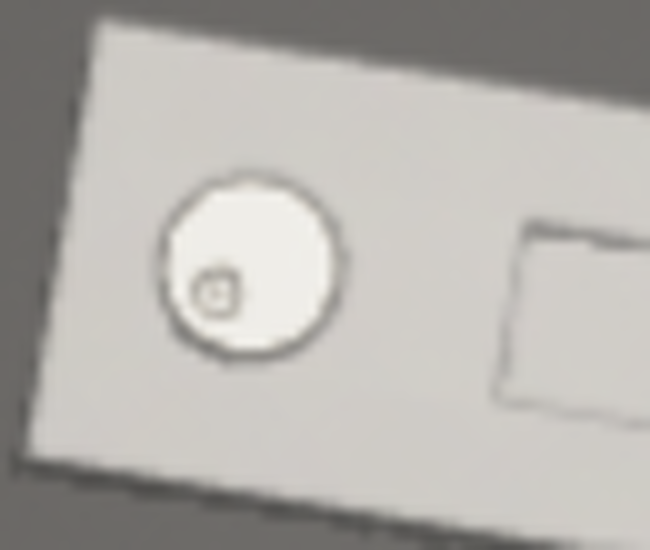

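The top view shows the puck centred in the round pocket, with the mark at about (266.7,209.3). The scene view shows the gripper over the right probe.

Run:
```python
from m import *
im=cv2.imread('pics/t6.png')
b=(260,196,281,218)
p=met('top',cnt('top',im,b,222),.033).astype(np.float32);print('puck',cv2.fitEllipse(p),cv2.minEnclosingCircle(p))
s=met('top',cnt('top',im,(263,205,271,213),215,True),.033).astype(np.float32);print('mark',cv2.minEnclosingCircle(s))
print(onz('top',245+217/10-.5+.05,180+293/10-.45,.033)*1000)
P=pts('scene',np.load('pics/s6.npy'))*1000
m=(abs(P[...,0]-430)<35)&(abs(P[...,1]-285)<30)&(P[...,2]>190)&(P[...,2]<225)
q=P[m];print(len(q),q.mean(0),np.percentile(q,[2,10,50,90,98],axis=0).round())
```

```text
puck ((567.404541015625, 9.779073715209961), (41.9310417175293, 42.005714416503906), 51.61280822753906) ((567.4136962890625, 9.954353332519531), 21.777555465698242)
mark ((560.5252685546875, 18.399566650390625), 8.284497261047363)
[560.31388728  18.59273962  33.        ]
64 [449.09023851 286.97088085 213.92812787] [[442. 275. 206.]
 [447. 277. 208.]
 [450. 288. 214.]
 [451. 296. 221.]
 [452. 297. 222.]]
```

Puck and mark are 11.2 mm apart, as they should be, and the gripper is aligned with the probe in y. Descending around the grip.

>>> apply_moves:
  motion:
    - [[0,0,-4],0]
    - [[0,0,-8],0]
    - [[0,0,-11],0]
    - [[0,0,-12.8],0]
    - [[0,0,-12.8],0]
    - [[0,0,-12.8],0]

```text
clock: 9.55
tool_pos: [0.4108, 0.2853, 0.0456]
orientation: [-180.0, 0.0, 180.0]
force: [0.2, 0.4, 0.6]
opening: 0.0499
```

Run:
```python
from h import *
im,d=snap('scene','s7');o=ctrl.get_obs();print(o['clock'],o['tool_pos'],o['force'],o['opening'])
cv2.imwrite('pics/s7d.png',cv2.resize(im[190:310,380:500],None,fx=5,fy=5,interpolation=cv2.INTER_CUBIC))
```

```text
9.6 [0.41106107 0.28577284 0.04625658] [ 0.33903871  0.633325   -0.18102349] 0.05024313772565365
```

View pics/s7d.png

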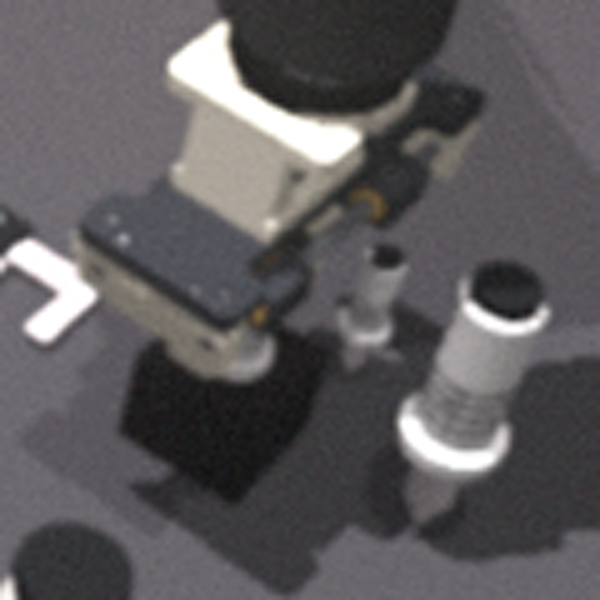

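The fingers are on either side of the grip just above the collar, clear of the neighbours and free of force. Closing.

>>> apply_moves:
  motion:
    - [[0,0,0],0]
    - [[0,0,0],0]
    - [[0,0,0],0]
    - [[0,0,0],0]
    - [[0,0,0],0]
    - [[0,0,0],0]
  hand: 1.5

```text
clock: 10.2
tool_pos: [0.4107, 0.2854, 0.0458]
orientation: [180.0, 0.0, -180.0]
force: [-1.3, -0.9, 6.7]
opening: 0.0255
```

Gripped at 25.5 mm, which matches the 26 mm grip. Lifting straight up.

>>> apply_moves:
  motion:
    - [[0,0,1],0]
    - [[0,0,2.5],0]
    - [[0,0,4],0]
    - [[0,0,6],0]
    - [[0,0,8],0]
    - [[0,0,9],0]
    - [[0,0,9],0]
    - [[0,0,9],0]

```text
clock: 11.0
tool_pos: [0.4101, 0.2848, 0.1347]
orientation: [-180.0, -0.0, 180.0]
force: [1.0, -0.1, -1.2]
opening: 0.0255
```

Run:
```python
from h import *
im,d=snap('scene','s8');o=ctrl.get_obs();print(o['clock'],o['tool_pos'],o['force'],o['opening'])
cv2.imwrite('pics/s8d.png',cv2.resize(im[150:300,370:490],None,fx=4,fy=4,interpolation=cv2.INTER_CUBIC))
```

```text
11.05 [0.4099188  0.28459806 0.13430467] [-0.24594815  0.1782004  -1.72916089] 0.025682522596878345
```

View pics/s8d.png

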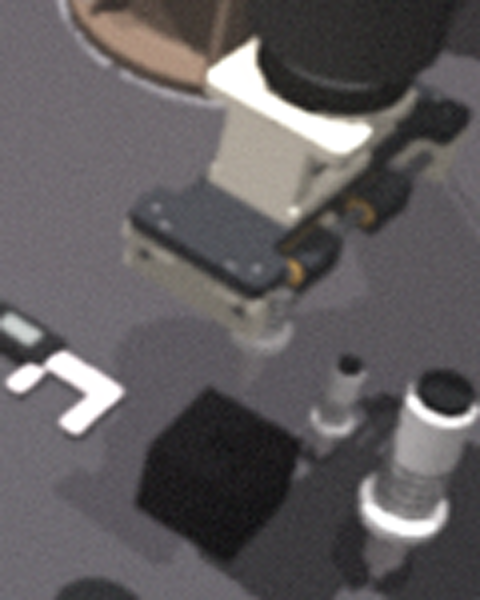

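The probe is out of the stand with its nose visible below the collar, and the force of −1.7 N matches its weight. I'll carry it above the spot.

>>> apply_moves:
  motion:
    - [[2,-3,0],0]
    - [[4.5,-7,0],0]
    - [[7,-11.5,0],0]
    - [[9,-16,0],0]
    - [[11.5,-20,0],0]
    - [[13.5,-23.5,0],0]
    - [[14.5,-25.7,0],0]
    - [[14.9,-26.6,-1],0]
    - [[14.9,-26.6,-3],0]
    - [[14.9,-26.6,-4.5],0]

```text
clock: 12.05
tool_pos: [0.5582, 0.0188, 0.0877]
orientation: [-180.0, -0.2, 179.9]
force: [0.2, 1.0, -1.3]
opening: 0.0253
```

>>> apply_moves:
  motion:
    - [[0,0,-0.5],0]
    - [[0,0,-0.5],0]
    - [[0,0,-0.5],0]
    - [[0,0,-0.5],0]

```text
clock: 12.45
tool_pos: [0.56, 0.0196, 0.086]
orientation: [180.0, 0.1, -180.0]
force: [-0.5, 0.1, -1.3]
opening: 0.0254
```

Run:
```python
from h import *
im,d=snap('scene','s9');im2,d=snap('top','t9');o=ctrl.get_obs();print(o['clock'],o['tool_pos'],o['force'],o['opening'],o['orientation'])
cv2.imwrite('pics/s9d.png',cv2.resize(im[190:260,260:340],None,fx=9,fy=8,interpolation=cv2.INTER_CUBIC))
```

```text
12.55 [0.5599008  0.01951352 0.08598857] [-0.29949557  0.35233854 -1.98489956] 0.025649694977842176 [ 1.79974160e+02  7.19459527e-02 -1.79991525e+02]
```

View pics/s9d.png

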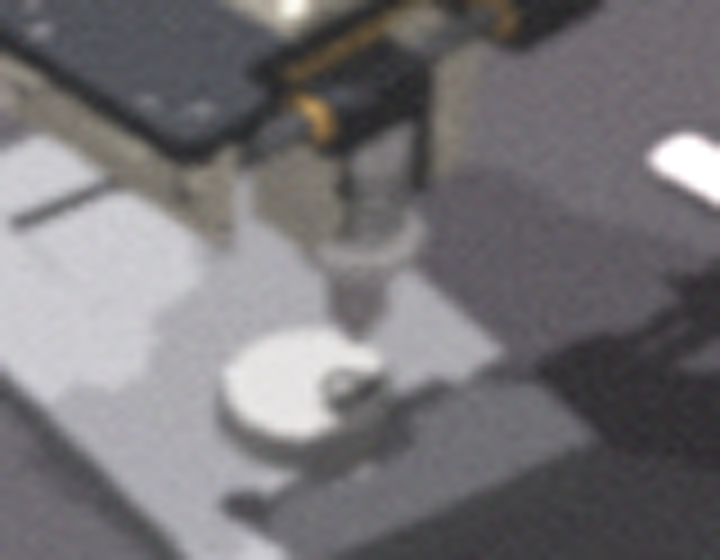

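Run:
```python
from h import *
f=lambda u,v,z:(onz('scene',u,v,z)*1000).round(1)
print('mark',f(260+345/9-.5,190+388/8-.5,.033))
# nose left/right edges & bottom, collar left/right
print('nose lower front edge',f(260+357/9-.5,190+336/8-.5,.0672), 'collar ctr',f(260+370/9-.5,190+240/8-.5,.0952))
im=cv2.imread('pics/s9.png');c=im[208:248,286:314];g=cv2.createCLAHE(3,(2,2)).apply(cv2.cvtColor(c,cv2.COLOR_BGR2GRAY))
cv2.imwrite('pics/s9e.png',cv2.resize(g,None,fx=20,fy=15,interpolation=cv2.INTER_CUBIC))
```

```text
mark [558.5  18.6  33. ]
nose lower front edge [564.4  28.2  67.2] collar ctr [553.5  21.1  95.2]
```

View pics/s9e.png

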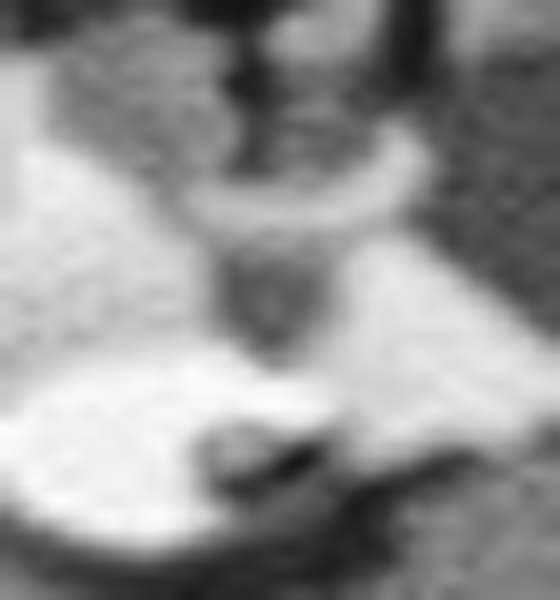

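Run:
```python
from h import *
def proj(n,p):
    m=CAM[n];T=np.linalg.inv(m['cam_to_world']);q=T[:3,:3]@np.array(p)+T[:3,3];return np.array([m['fx']*q[0]/q[2]+m['cx'],m['fy']*q[1]/q[2]+m['cy']])
for y in (18.6,21.6):
  for z in (33,67,80,99,103): print(y,z,proj('scene',(.5563,y/1000,z/1000)).round(1))
# brightness profile rows over nose and collar
g=cv2.cvtColor(cv2.imread('pics/s9.png'),cv2.COLOR_BGR2GRAY)
for v in range(216,240): print(v,g[v,290:313])
```

```text
18.6 33 [298.5 237.6]
18.6 67 [298.8 227.8]
18.6 80 [298.9 224. ]
18.6 99 [299.1 218.4]
18.6 103 [299.1 217.2]
21.6 33 [299.3 238.2]
21.6 67 [299.7 228.5]
21.6 80 [299.8 224.7]
21.6 99 [300. 219.]
21.6 103 [300.  217.8]
216 [116 116 114 114 116 117 116 116  92  93  99 100 102 103 105 119 109  97
  95  90  95  97  96]
217 [122 116 117 111 113 118 119 116  91  95 109 104 102 100 108 131 127 103
  96  94  94  94  94]
218 [141 125 120 120 113 120 121 106  88  99 106 105 102 108 116 141 140 115
  95  93  99  96  93]
219 [162 143 127 114 117 117 121 105  97 102 115 117 112 121 138 147 136 113
  97  93  97  94  96]
220 [170 164 149 128 118 127 134 124 121 122 125 120 128 138 148 149 127 106
  90  91  95  90  95]
221 [172 170 161 139 122 136 147 146 142 139 138 139 145 151 153 144 115 103
  95  98  93  98  91]
222 [172 172 166 151 133 130 146 147 151 153 150 150 156 149 139 127 106  94
  92  94  95  90  96]
223 [171 169 171 163 148 134 132 134 138 131 137 133 134 135 134 133 115 101
  90  94  93  93  94]
224 [175 172 171 171 164 155 128 123 119 127 126 119 128 134 155 155 141 114
  94  93  9
[... 795 characters left out ...]
73 169]
233 [226 226 228 229 227 229 229 226 217 206 202 189 176 171 170 169 170 169
 176 172 170 170 173]
234 [229 228 228 227 225 228 228 227 228 228 224 211 185 173 172 170 170 171
 172 176 173 170 169]
235 [225 228 226 228 229 227 225 216 218 221 222 216 181 165 172 172 173 175
 172 171 173 171 162]
236 [228 226 227 228 226 224 195 174 165 171 177 170 146 155 167 176 174 163
 161 164 165 165 138]
237 [227 227 226 229 227 203 165 169 162 138 123 106 112 139 167 165 159 138
 122 131 141 136 115]
238 [227 227 227 227 226 190 159 167 154 114  85  78 106 129 148 139 119 102
  91  93 111 114 108]
239 [227 228 228 226 225 199 151 128 108  89  77  93 103 107 112 102  91  81
  85  98 103 108 117]
```

The nose and plunger column is 299.2 against 298.8 expected, so the probe is about 1 mm too far in +y, and the tip height fits at about 53 mm. I'll correct y by −1 mm and come down close.

>>> apply_moves:
  motion:
    - [[0,-0.1,-0.5],0]
    - [[0,-0.1,-1],0]
    - [[0,-0.1,-1.4],0]
    - [[0,-0.1,-1.6],0]
    - [[0,-0.1,-1.6],0]
    - [[0,-0.1,-1.6],0]
    - [[0,-0.1,-1.6],0]

```text
clock: 13.25
tool_pos: [0.5596, 0.0182, 0.0694]
orientation: [180.0, 0.0, 180.0]
force: [0.0, 0.5, -2.4]
opening: 0.0256
```

Run:
```python
from h import *
F=[];
for i in range(4):
    im,d=snap('scene','s10');o=ctrl.get_obs();F.append(o['force'][2])
print(o['clock'],o['tool_pos'],np.mean(F),F)
cv2.imwrite('pics/s10d.png',cv2.resize(im[205:250,275:325],None,fx=14,fy=12,interpolation=cv2.INTER_CUBIC))
```

```text
13.45 [0.55956515 0.01818099 0.06939864] -1.561600187912286 [np.float64(-1.6550531900868968), np.float64(-0.9921089610876768), np.float64(-1.637131031003584), np.float64(-1.9621075694709869)]
```

View pics/s10d.png

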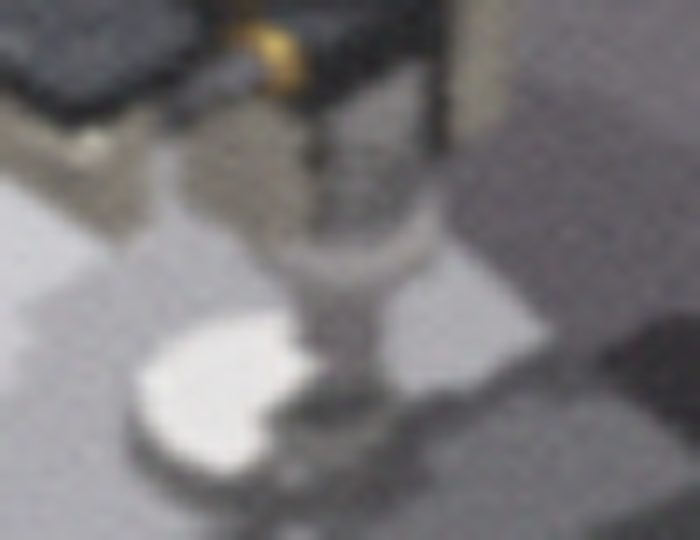

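Just above the spot, the free-hanging baseline force is −1.6 N. I'll press down in small steps.

>>> apply_moves:
  motion:
    - [[0,0,-0.1],0]
    - [[0,0,-0.2],0]
    - [[0,0,-0.3],0]
    - [[0,0,-0.4],0]
    - [[0,0,-0.5],0]
    - [[0,0,-0.6],0]
    - [[0,0,-0.6],0]
    - [[0,0,-0.6],0]

```text
clock: 14.25
tool_pos: [0.5595, 0.0182, 0.0633]
orientation: [-180.0, 0.0, 180.0]
force: [0.9, -1.1, -0.4]
opening: 0.0256
```

```bash
cat > f.py <<'E'
from h import *
F=[]
for i in range(8):
    im,d=ctrl.snapshot('scene');o=ctrl.get_obs();F.append(o['force'])
print(o['clock'],o['tool_pos'],np.mean(F,0),np.array(F)[:,2].round(1))
E
python3 f.py
```

```text
14.65 [0.55951666 0.01818663 0.0633001 ] [-0.64314998 -0.25878162 -0.15415476] [ 0.5  0.3  0.1  0.3 -0.1 -0.7 -0.7 -0.9]
```

Contact: +1.4 N means about 2.6 mm of travel, which matches the geometry (2.5 mm). Another 4.5 mm should reach half way.

>>> apply_moves:
  motion:
    - [[0,0,-0.1],0]
    - [[0,0,-0.2],0]
    - [[0,0,-0.3],0]
    - [[0,0,-0.4],0]
    - [[0,0,-0.45],0]
    - [[0,0,-0.45],0]
    - [[0,0,-0.45],0]

```text
clock: 15.35
tool_pos: [0.5595, 0.0182, 0.0588]
orientation: [180.0, 0.0, 180.0]
force: [-0.3, -0.2, 0.8]
opening: 0.0257
```

```bash
python3 f.py
python3 - <<'E'
from h import *
im,d=snap('scene','s11');o=ctrl.get_obs();print(o['qvel'].round(2),o['opening'],o['orientation'])
cv2.imwrite('pics/s11d.png',cv2.resize(im[205:250,275:325],None,fx=14,fy=12,interpolation=cv2.INTER_CUBIC))
E
```

```text
15.75 [0.55948836 0.01816597 0.05877086] [-0.01625351 -0.02407131  1.23920224] [1.2 2.3 1.5 0.5 1.2 1.9 0.1 1.2]
[-0.07 -0.07 -0.   -0.04  0.12 -0.16] 0.025386601674858005 [1.79999889e+02 5.87254106e-03 1.79990423e+02]
```

View pics/s11d.png

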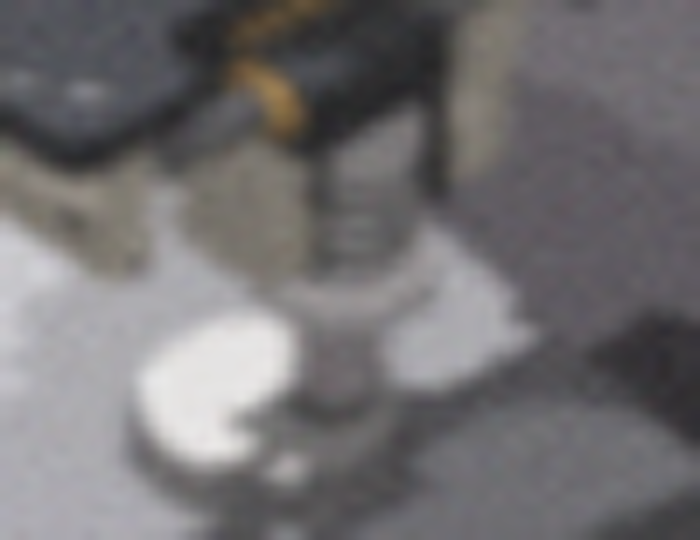

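Pressed: about 2.8 N, or 7–8 mm. But the nose edges in s9 suggest the tip may be 2–3 mm off towards the scene camera (+x,+y). That is inside the 5 mm limit, but I'd rather centre it: lift clear, shift, and press again.

>>> apply_moves:
  motion:
    - [[0,0,0.5],0]
    - [[0,0,1.2],0]
    - [[0,0,1.7],0]
    - [[-0.1,0,1.7],0]
    - [[-0.1,-0.1,1.7],0]
    - [[-0.1,-0.1,1.7],0]
    - [[-0.1,-0.1,1.7],0]
    - [[-0.1,-0.1,1.7],0]

```text
clock: 16.6
tool_pos: [0.5584, 0.0171, 0.0756]
orientation: [-180.0, -0.0, 180.0]
force: [0.1, 0.7, -1.7]
opening: 0.0256
```

Run:
```python
from h import *
G=[]
for i in range(6):
    im,d=ctrl.snapshot('scene');G.append(im.astype(float))
o=ctrl.get_obs();print(o['clock'],o['tool_pos'])
im=np.mean(G,0).astype(np.uint8);cv2.imwrite('pics/s12.png',im)
cv2.imwrite('pics/s12d.png',cv2.resize(im[205:250,275:325],None,fx=14,fy=12,interpolation=cv2.INTER_CUBIC))
g=cv2.cvtColor(im,cv2.COLOR_BGR2GRAY)
for v in range(220,244): print(v,g[v,288:310])
```

```text
16.9 [0.5584925  0.01715435 0.07572908]
220 [158 142 127 118 117 117 120 120 115  92  79  91  96 100 102 109 124 141
 127 102  95  93]
221 [169 162 145 130 120 116 119 120 115  96  92 101 108 112 113 121 137 147
 126 100  93  92]
222 [172 171 164 150 133 122 122 127 125 116 115 118 121 122 126 135 146 145
 119  99  93  94]
223 [170 173 170 165 148 127 125 140 144 138 135 132 134 139 142 148 147 135
 114  96  92  91]
224 [170 171 172 170 161 141 128 137 146 149 149 150 149 150 148 146 141 132
 126 111  97  93]
225 [171 173 171 170 169 155 137 130 132 136 141 144 142 139 135 134 139 151
 153 138 114  98]
226 [172 172 173 173 172 166 153 138 126 124 128 129 129 124 130 140 154 165
 169 161 140 110]
227 [172 171 170 171 170 171 164 148 123 113 116 115 116 116 134 154 167 170
 172 170 160 140]
228 [171 172 170 171 172 172 170 154 123 106 105 108 108 113 135 162 170 171
 171 171 169 160]
229 [170 171 170 171 171 170 169 154 122 104 106 106 105 111 140 162 171 171
 170 171 171 169]
230 [170 171 173 174 177 178 178 162 130 105 104 106 106 110 138 164 169 172
 172 170 171 172]
231 [173 179 18
[... 519 characters left out ...]
2 122 149 161 162
 164 164 164 159]
237 [227 227 227 228 228 228 221 195 145 104  86  89  82  84 102 113 119 121
 120 118 121 116]
238 [226 227 227 227 227 223 192 145  99  83  82  87  77  80  97  94  88  87
  85  86  89  92]
239 [227 227 226 226 229 220 175 115  84  73  74  78  78  91 100  90  77  80
  80  85  93 101]
240 [228 227 227 227 228 222 180 129 100  88  85  93  98 103 100  83  77  83
  87  98 106 109]
241 [226 228 228 227 229 225 201 150 114 102 103 106 108 103  91  77  79  93
 101 108 110 111]
242 [210 222 227 229 227 214 181 137 112 110 109 108 104  94  82  76  83  97
 109 112 111 111]
243 [160 186 210 217 209 180 141 115 110 107 104 101  94  85  81  76  78  92
 104 110 111 112]
```

View pics/s12d.png

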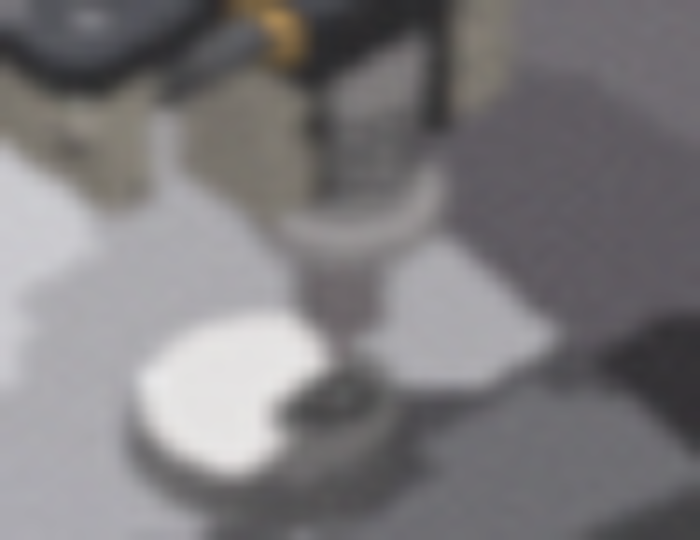

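The plunger is now clearly visible at column 299, and the nose end lies within 0.3–0.7 px (1–2 mm) of the line over the spot. Pressing again, gently.

>>> apply_moves:
  motion:
    - [[0,0,-0.4],0]
    - [[0,0,-0.8],0]
    - [[0,0,-1.0],0]
    - [[0,0,-1.2],0]
    - [[0,0,-1.35],0]
    - [[0,0,-1.5],0]
    - [[0,0,-1.6],0]
    - [[0,0,-1.7],0]
    - [[0,0,-1.7],0]
    - [[0,0,-1.7],0]

```text
clock: 17.9
tool_pos: [0.5585, 0.0171, 0.0588]
orientation: [-180.0, 0.0, 180.0]
force: [-1.3, 0.3, 0.7]
opening: 0.0254
```

```bash
python3 f.py
python3 - <<'E'
from h import *
im,d=snap('scene','s13');o=ctrl.get_obs();print(o['qvel'].round(2),o['opening'],o['orientation'])
cv2.imwrite('pics/s13d.png',cv2.resize(im[190:270,240:340],None,fx=7,fy=7,interpolation=cv2.INTER_CUBIC))
E
```

```text
18.3 [0.5585575  0.01716342 0.05881398] [-9.56930364e-01  1.08516197e-05  3.26822356e-01] [-0.3  0.1  0.9  0.7  0.3  0.3  0.2  0.3]
[-0.08  0.01 -0.04  0.   -0.1  -0.06] 0.025434120649576824 [-1.79999644e+02  5.60150532e-03  1.79986952e+02]
```

View pics/s13d.png

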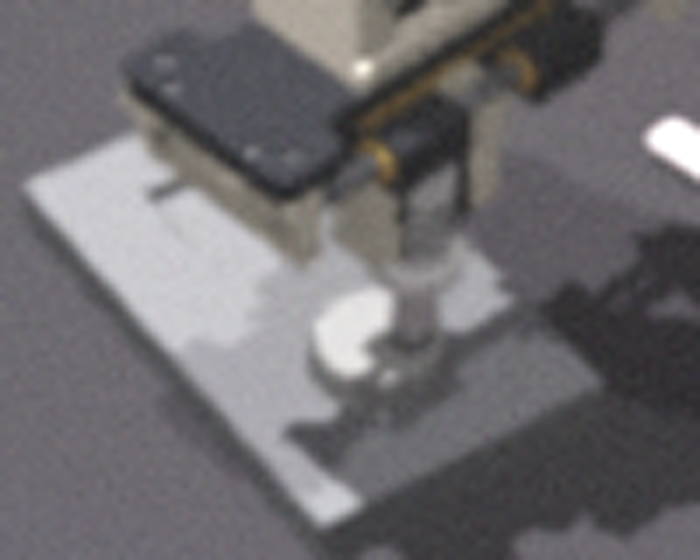

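```bash
python3 f.py; python3 -c "
from plant import ctrl
print(ctrl.close_job())"
```

```text
18.75 [0.55850609 0.01716439 0.05875382] [-0.85149627 -0.3958813   0.9985801 ] [ 1.1  0.6  1.7  1.6  1.1  0.9 -0.   1. ]
the job is handed in; nothing more can be done
None
```

I set the puck mark up in the round pocket and released it. I then took the probe from its stand and handed the job in at 18.75 s, with the probe pressed on the ringed spot about half way. The hand-in reported no verdict.

**Last checks**
- **Puck:** it reached the pocket floor exactly where expected (13.0 mm up). After release, the top view showed it centred in the pocket, with the mark 11.2 mm from its axis (11 mm expected). I did not check from the top again once the probe was on it.
- **Probe:** held upright at 25.4 mm opening, not moving.
- **Plunger:** the tool height puts it about 7.0 mm in. The noisy wrist force gave 1.9 N and then 2.6 N on two readings in this pose, which means 4.6 to 7.4 mm; both are inside the limits.
- **Tip position:** an estimated 1–2 mm from the spot. It was last measured while hovering just above it.

**What went wrong or disagreed**
- **Fingertips:** they sit about 31 mm above the reported TCP. My first close on the puck therefore shut above it without touching anything, and I corrected for that from then on.
- **Cameras:** the two views differ by a constant 4 mm in x. I worked from displacements within one view, but the tip's x position is still uncertain by up to about 3 mm.
- **First press:** it looked 2–3 mm off the spot, so I lifted, shifted by (−1, −1) mm and pressed again.

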